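Dress and present the party candle tray

TASK

Dress the party tray on the black riser: stand the pink candle in the cup marked with one dot, then the blue candle in the cup marked with two dots; the yellow candle and the other goods stay where they are. Then lift the tray by its arched handle, keeping it level and the loose gold ball in the middle of its dish, and give it a quarter turn over the riser so that the pink candle points to the gold star badge (not to the red heart). Finish while holding the tray there, level, still and about 8 cm above the riser: do not put it down or let go.

Things in the scene. Friction and masses are not known exactly. Their poses are not given: they have to be found in the camera images.
- riser: Fixed black display block on the table, 200 x 170 mm, 30 mm high. Origin at the centre of its underside; x along the 200 mm side. Position and yaw vary. The tray stands on it at the start, centres within 8 mm and x axes within 0.12 rad of each other.
- tray: Loose off-white tray, about 0.36 kg. Origin: centre of its underside, z up. Round dish, outer radius 80 mm, rim 24 mm high, inside a cone sloping 8 degrees to the middle. Flat ears (60 mm wide, 6 mm thick) reach x = +-127 mm, each with a candle cup. An arched steel handle spans the dish along y: posts 14 x 8 mm at y = +-84 mm and a level bar above the middle (see grip).
- grip (a point): Middle of the handle's straight bar, straight above the tray's centre, 96 mm above its underside; axes as the tray's. The bar runs 176 mm along y, is 14 mm wide along x (pinch it across this) and 16 mm high (88 to 104 mm above the tray's underside).
- dish (a point): Where the ball's centre rests when it lies in the middle of the dish: on the tray's centre line, 25 mm above its underside.
- cup_one (a point): Middle of the floor of the candle cup marked with one black dot, at x = +93, y = 0, z = 6 mm in the tray's frame. The cup is open at the top, inner diameter 27 mm, outer 35 mm, 14 mm deep.
- cup_two (a point): The same for the cup marked with two black dots, at x = -93, y = 0, z = 6 mm in the tray's frame.
- ball_center (a point): Centre of the loose gold ball, 36 mm in diameter, about 40 g, which lies in the middle of the dish and rolls freely.
- pink_candle: Loose pink upright pillar candle, 22 mm in diameter, 72 mm tall (a 6 mm wick stands above that, only for looks), 35 g. Origin at the centre of its underside, z up. It stands on the table; the three candles swap places.
- blue_candle: The same, blue.
- yellow_candle: The same, yellow; it is not used and stays where it is.
- star: Round white badge, 64 mm across, 5 mm thick, with a gold star, fixed flat on the table 160 mm from the riser's centre along the riser's +y or -y axis (it swaps with the heart). Origin at the centre of its underside.
- heart: The same badge with a red heart, on the other side of the riser.
- carton: Small yellow and white carton, 60 x 70 x 70 mm high, standing on the table: leave alone. Origin at the centre of its underside.
- bag_roll: Upright pink roll of bags, 48 mm in diameter, 130 mm tall, standing on the table: leave alone. Origin at the centre of its underside.

How it is judged (in metres and radians):
On the way, in this order (a step that is already met when the one before it is completed fails the run):
1. the pink candle stands in the one-dot cup, let go (distance between pink_candle and cup_one below 0.007 m and angle between pink_candle's own z axis and vertical below 0.15 rad and contact force between the fingers and pink_candle below 0.05 N), for 0.2 s.
2. then the blue candle stands in the two-dot cup, let go (distance between pink_candle and cup_one below 0.007 m and angle between each of pink_candle, blue_candle's own z axis and vertical below 0.15 rad and distance between blue_candle and cup_two below 0.007 m and contact force between the fingers and blue_candle below 0.05 N), for 0.2 s.
3. the tray is lifted clear of the riser, level, both candles in their cups and the ball in the middle (height (world z) of tray above 0.07 m and contact force between tray and riser below 0.05 N and contact force between tray and the fingers above 1 N and distance between pink_candle and cup_one below 0.007 m and angle between each of pink_candle, blue_candle's own z axis and vertical below 0.15 rad and distance between blue_candle and cup_two below 0.007 m and distance between ball_center and dish below 0.012 m and angle between tray's own z axis and vertical below 0.12 rad), for 0.2 s.
At the end, for the whole second after the job is handed in: Only the fingers carry the tray: 40-130 mm above the riser, level to 0.1 rad, still, within 35 mm of the riser's centre, pink end within 0.17 rad of the line to the star; ball within 12 mm of the dish's middle; each candle upright (0.15 rad), its foot within 7 mm of its cup's floor centre (all of step 2 and height (world z) of tray between 0.07 and 0.16 m and contact force between tray and riser below 0.05 N and contact force between tray and the fingers above 1 N and distance between ball_center and dish below 0.012 m and angle between tray's own z axis and vertical below 0.1 rad and horizontal distance between tray and riser below 0.035 m and angle between the x axis of tray and the y axis of riser, either way round below 0.17 rad and horizontal distance between cup_one and star below 0.12 m and linear speed of tray below 0.03 m/s and angular speed of tray below 0.15 rad/s and contact force between the fingers and pink_candle below 0.05 N); the arm keeps its last pose, push and grip.
It fails at once if the ball rolls more than 25 mm from the middle of the dish (distance between ball_center and dish above 0.025 m).
It fails at once if the tray tilts by more than 0.2 rad (angle between tray's own z axis and vertical above 0.2 rad).
It fails at once if the yellow candle, the carton or the bag roll is moved by more than 20 mm (distance of any of yellow_candle, carton, bag_roll from where it was at the start of the episode above 0.02 m).
It also fails if it takes over 72 s, if anything falls off the work surface, if the arm or the gripper's body presses on something with over 40 N, if the wrist force passes 120 N, or if a joint passes its speed limit or range.

ROBOT

A 6-joint arm with a two-finger parallel gripper is mounted at the origin on the work surface. World frame = base frame: x ahead of the robot, y to its left, z up, the work surface at z = 0. Lengths are in mm, angles in degrees, forces in N, time in s.
With the tool pointing down it reaches from about 300 to 850 mm from the base axis. Payload 4.2 kg.
Tool frame: the origin (TCP) lies on the centre line of the jaws, within the pads' length; the fingertips stand 14 mm ahead of it and the grasp point (between the pads) lies 5 mm behind it; z points along the fingers, y is the line along which they close (so a half turn about z gives the same grasp; the last joint's range is limited). The gripper opens to 91 mm and grips with 3 to 60 N. Pads are 32 mm wide; open, the fingers measure 118 mm over their backs; the gripper's body (76 mm by 178 mm) begins 60 mm behind the grasp point.
Start: joints at [66.291, 18.312, 89.639, -0, 72.044, -1.146], TCP at [220.631, 531.003, 227.976] pointing down, gripper open.
Joint ranges: [-177.97, 177.97], [-48.28, 115.42], [12.27, 149.76], [-77.06, 257.06], [2.81, 150.46], [-146.56, 146.56]. Speed limits (degrees/s): [147.25, 147.25, 180, 180, 180, 180].

INTERFACE

Orientations are given as [roll, pitch, yaw] about the fixed x, y, z axes, in that order (R = Rz(yaw) Ry(pitch) Rx(roll)).
In Python, from workcell import env gives the robot as it stands.
- The arm moves only by the tool arm_command, never from a script. Its argument "motion" is a list of rows, each an object with "offset": the shift along the tool's x, y, z in m, a list of three; "spin": the turn about the tool's z in rad. In form: [{"offset": [tx, ty, tz], "spin": spin}, ...]. A call has 1 to 5 rows; each row shifts and turns the commanded pose from where the row before left it, along the tool's axes as they then stand; what a row does not reach is not made up. A row lasts 1/8 s, in which the tool goes at most 62.5 mm and 10.7 degrees, less where a joint would pass 70% of its speed; a pose out of reach is approached as far as the arm can. A call with a gripper value outside its range is refused whole. "jaw" is the finger opening in m, from 0 to 0.0912, set as the call begins (left out, the last holds). The fingers move at their own pace and stop on an object; "newtons" is the grip in N (left out, the last holds). Time passes only in rows, so rows that do not move let the fingers close. It gives the time, the measured TCP pose, the force, the opening and the grip force at its end, in the units of the state.
- env.state(): the state, without advancing time (a new reading comes with each control period).
- env.grab_frame(name): name is "scene" or "side" or "wrist"; returns (picture, depth): 420x560x3 uint8, blue, green, red; 420x560 float32, mm along the optical axis (not along the pixel's ray), 0 where there is no reading.
- env.camera_model(name): a dict with "fx", "fy", "cx", "cy" (pixels), "eye" and "rotation" of the camera in the world; the wrist camera has in their place "hand_eye" (4x4, takes a point from camera to tool coordinates, whose origin is the TCP and whose axes are the flange's). Camera axes: x right, y down, z forward; pixel columns grow to the right and rows downward; lengths in mm; the calibration is good to about 2 mm. The wrist camera is an equidistant fisheye: a pixel r from the principal point sees the ray r / f radians off the axis. A picture is of the moment at which its call begins: read the wrist's pose just before it. camera_model takes no time and is no camera call.
- env.job_done(): hands the job in; it is judged then, once.
Trained networks look in the newest picture that a camera, given by its name, has taken for a name from the list of things; names that differ only in an ending like _2 or _b are one class to them, and where a whole thing is asked for, a point or a joint stands for the part that bears it (a point fixed in the world has none). Each returns a list of dicts, best first, with "score" (0 to 1); they miss things now and then, are a little off and sometimes report something else, mostly with a low value. They report only what shows in the picture. A call takes as long as a camera call.
- env.boxes_of(camera, target): "bbox" ([left, top, right, bottom] in pixels, round what is visible of it).
- env.pinpoint(camera, target): "location" ([column, row] in pixels: a listed point, or the origin of a listed thing).
The state is a dict: "time_s": time; "qpos": joint angles; "qvel": joint speeds; "effort": joint torques, N m; "ee_pos": TCP position; "ee_rot": TCP orientation; "force": force on the tool from outside, world axes, zero at the start; "torque": the same for the moment, N m; "gripper_width": finger opening in mm; "gripper_force": force on a finger pad.
Only numpy, scipy, OpenCV 4.12 (cv2) and the standard library are available. Lean on these libraries where they do the work, as an engineer would, in place of code of your own. Each camera call takes 0.05 s, during which the arm holds its last target. There are 200 camera calls.

## Working session

There is one attempt and no reset: what is moved stays moved. The work goes in short steps, Python scripts to look and compute and a tool call to move; the robot and the scene stay as the last step left them, time stands still between calls to the robot, and variables do not carry over. Pictures are saved under pics/ and viewed, at most 10 in all, crops included, and the job is handed in when it is done.

Besides the shell and the picture viewer there is one more tool, called after "Emit:" as name(argument=value, ...), one argument or row to a line, values as JSON. arm_command: Moves the arm, as the interface text tells. Its arguments: {"type":"object","properties":{"motion":{"type":"array"},"jaw":{"type":"number"},"newtons":{"type":"number"}},"required":["motion"]}

```bash
mkdir -p pics; ls; cat > h.py <<'E'
import numpy as np, cv2
from scipy.spatial.transform import Rotation as R
from workcell import env
def cam(name):
    m=env.camera_model(name); s=env.state()
    if 'hand_eye' in m:
        T=np.eye(4); T[:3,:3]=R.from_euler('xyz',s['ee_rot'],degrees=True).as_matrix(); T[:3,3]=s['ee_pos']
        T=T@np.array(m['hand_eye']); return m,T[:3,:3],T[:3,3],True
    return m,np.array(m['rotation']),np.array(m['eye']),False
def ray(c,uv):
    m,Rm,e,f=c
    x=(uv[0]-m['cx'])/m['fx'];y=(uv[1]-m['cy'])/m['fy']
    if f:
        r=np.hypot(x,y); k=np.sin(r)/max(r,1e-9); d=np.array([x*k,y*k,np.cos(r)])
    else: d=np.array([x,y,1.])
    return e,Rm@d
def onz(c,uv,z):
    e,d=ray(c,uv); return e+d*(z-e[2])/d[2]
E
python3 - <<'E'
from h import *
print(env.state())
for n in ['scene','side','wrist']:
    print(n,env.camera_model(n))
    c=cam(n); p,d=env.grab_frame(n); cv2.imwrite(f'pics/{n}0.png',p); np.save(f'pics/{n}0.npy',d)
Z=dict(riser=0,tray=30,grip=126,dish=55,cup_one=36,cup_two=36,ball_center=55,pink_candle=0,blue_candle=0,yellow_candle=0,star=0,heart=0,carton=0,bag_roll=0)
for n in ['scene','side']:
    c=cam(n)
    for t,z in Z.items():
        for r in env.pinpoint(n,t)[:2]: print(n,t,round(r['score'],2),np.round(r['location']),onz(c,r['location'],z).round(0))
print(env.state()['time_s'])
E
```

```text
pics
{'time_s': 0.0, 'qpos': array([ 6.62904046e+01,  1.83519991e+01,  8.97069032e+01, -2.00603088e-04,
        7.20431567e+01, -1.14418021e+00]), 'qvel': array([ 0.06594132, -0.00285188,  0.03495294, -0.06102622, -0.0717282 ,
        0.02770884]), 'effort': array([-1.06689797e-03, -4.12469172e+01, -2.31967092e+01,  7.25403079e-02,
        4.59015893e-02, -1.46850643e-04]), 'ee_pos': array([220.43998322, 530.54498893, 227.11329855]), 'ee_rot': array([-1.79897958e+02, -1.84726916e-03,  1.57434645e+02]), 'force': array([ 0.33043499,  0.34078316, -0.18870433]), 'torque': array([-0.04142627,  0.02916779,  0.02235115]), 'gripper_force': 0.0, 'gripper_width': 90.94649794963672}
scene {'fx': 419.2772358722417, 'fy': 419.2772358722417, 'cx': 287.30757084780646, 'cy': 202.7383708693887, 'eye': array([1120.00733369,  588.91145624, 1190.20830849]), 'rotation': array([-146.08458662,    0.9401623 ,  134.27294128])}
side {'fx': 517.3338602054013, 'fy': 517.3338602054013, 'cx': 280.98848538826786, 'cy': 218.777111819145, 'eye': array([  459.83699387, -1066.73390983,   855.54485055]), 'rotation': array([-122.76396737,    0.39991524,   -7.33468028])}
wrist {'fx': 325.19226210127806, 'fy': 325.19226210127806, 'cx': 280.51284645162855, 'cy': 210.47758430307266, 'hand_eye': array([[-2.27502871e-04, -9.66945695e-01, -2.54982297e-01,
         7.09306362e+01],
       [ 9.99999926e-01, -1.40929865e-04, -3.57794753e-04,
        -9.11427051e-01],
       [ 3.10033475e-04, -2.54982360e-01,  9.66945655e-01,
        -1.57080280e+02],
       [ 0.00000000e+00,  0.00000000e+00,  0.00000000e+00,
         1.00000000e+00]])}Traceback (most recent call last):
  File "<stdin>", line 10, in <module>
  File "h.py", line 18, in onz
    e,d=ray(c,uv); return e+d*(z-e[2])/d[2]
                                       ~^^^
IndexError: invalid index to scalar variable.
```

```bash
sed -i "s/np.array(m\['rotation'\])/R.from_euler('xyz',m['rotation'],degrees=True).as_matrix()/" h.py
python3 - <<'E'
from h import *
Z=dict(riser=0,tray=30,grip=126,dish=55,cup_one=36,cup_two=36,ball_center=55,pink_candle=0,blue_candle=0,yellow_candle=0,star=0,heart=0,carton=0,bag_roll=0)
for n in ['scene','side']:
    c=cam(n)
    for t,z in Z.items():
        for r in env.pinpoint(n,t)[:2]: print(n,t,round(r['score'],2),np.round(r['location']),onz(c,r['location'],z).round(0))
print(env.state()['time_s'])
a=[cv2.imread(f'pics/{n}0.png') for n in ('scene','side')]
cv2.imwrite('pics/both.png',cv2.resize(np.vstack(a),None,fx=.71,fy=.71))
E
```

```text
scene riser 0.64 [318. 216.] [528. 126.   0.]
scene tray 0.93 [318. 215.] [540. 138.  30.]
scene tray 0.43 [217. 138.] [ 548. -361.   30.]
scene grip 0.84 [321. 201.] [543. 147. 126.]
scene dish 0.87 [319. 211.] [540. 140.  55.]
scene cup_one 0.68 [304. 235.] [630. 158.  36.]
scene cup_two 0.76 [335. 196.] [450. 131.  36.]
scene ball_center 0.46 [322. 210.] [528. 144.  55.]
scene ball_center 0.23 [279. 204.] [608.  25.  55.]
scene pink_candle 0.56 [264. 153.] [ 461. -204.    0.]
scene blue_candle 0.52 [218. 141.] [ 540. -373.    0.]
scene yellow_candle 0.55 [320. 210.] [505. 118.   0.]
scene yellow_candle 0.48 [365. 239.] [489. 297.   0.]
scene star 0.55 [364. 240.] [495. 294.   0.]
scene heart 0.68 [196. 206.] [ 785. -198.    0.]
scene heart 0.47 [278. 200.] [577. -14.   0.]
scene carton 0.62 [197. 208.] [ 788. -191.    0.]
scene bag_roll 0.82 [423. 266.] [440. 483.   0.]
side riser 0.72 [216. 186.] [433. 484.   0.]
side riser 0.67 [259. 240.] [546. 152.   0.]
side tray 0.56 [253. 228.] [533. 166.  30.]
side tray 0.28 [253. 200.] [546. 328.  30.]
side grip 0.8 [254. 203.] [537. 145. 126.]
side dish 0.87 [253. 224.] [532. 152.  55.]
side dish 0.55 [282. 386.] [ 540. -417.   55.]
side cup_one 0.91 [283. 227.] [617. 151.  36.]
side cup_one 0.39 [256. 225.] [543. 176.  36.]
side cup_two 0.92 [221. 236.] [441. 130.  36.]
side ball_center 0.5 [255. 223.] [538. 155.  55.]
side ball_center 0.17 [370. 314.] [ 758. -247.   55.]
side pink_candle 0.69 [239. 330.] [ 468. -200.    0.]
side pink_candle 0.55 [302. 336.] [ 608. -240.   -0.]
side blue_candle 0.6 [284. 386.] [ 550. -371.    0.]
side yellow_candle 0.73 [303. 335.] [ 611. -237.    0.]
side star 0.44 [240. 215.] [499. 292.   0.]
side star 0.3 [224. 239.] [447. 169.   0.]
side carton 0.93 [369. 317.] [ 775. -201.    0.]
side carton 0.53 [258. 223.] [551. 240.   0.]
side bag_roll 0.63 [216. 188.] [432. 473.   0.]
1.6
```

View pics/scene0.png

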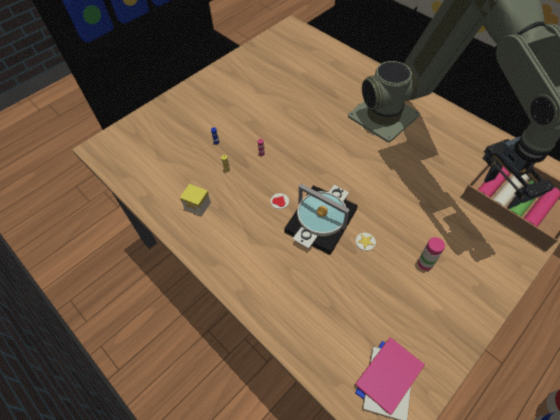

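View pics/side0.png

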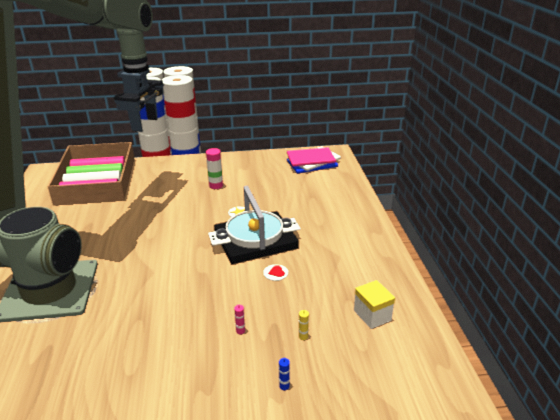

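The scene shows pink candle at ≈(261,147), blue (214,135), yellow (225,162), star (365,241) on the +y side of the riser, heart (280,200); the one-dot cup is at the far +x end (304,236). The side view agrees. I'll move above the pink candle.

Emit:
arm_command(
  motion=[
    {"offset": [-0.0338,-0.0388,0],"spin": 0},
    {"offset": [-0.0338,-0.0388,0],"spin": 0},
    {"offset": [-0.0338,-0.0388,0],"spin": 0},
    {"offset": [-0.0338,-0.0388,0],"spin": 0},
    {"offset": [-0.0338,-0.0388,0],"spin": 0},
  ],
  jaw=0.06,
  newtons=15,
)

```text
time_s: 2.22
ee_pos: [302.6, 285.5, 228.1]
ee_rot: [180.0, 0.0, 157.5]
force: [-0.1, -0.5, 0.5]
gripper_width: 60.0
gripper_force: 0.0
```

Emit:
arm_command(
  motion=[
    {"offset": [-0.0338,-0.0388,0],"spin": 0},
    {"offset": [-0.0338,-0.0388,0],"spin": 0},
    {"offset": [-0.0338,-0.0388,0],"spin": 0},
    {"offset": [-0.0338,-0.0388,0],"spin": 0},
    {"offset": [-0.0338,-0.0388,0],"spin": 0},
  ],
)

```text
time_s: 2.85
ee_pos: [384.3, 41.4, 228.3]
ee_rot: [180.0, 0.1, 157.4]
force: [-0.2, 0.6, 0.1]
gripper_width: 60.3
gripper_force: 0.0
```

Emit:
arm_command(
  motion=[
    {"offset": [-0.0338,-0.0388,0.01],"spin": 0},
    {"offset": [-0.0338,-0.0388,0.015],"spin": 0},
    {"offset": [-0.0338,-0.0388,0.015],"spin": 0},
    {"offset": [-0.0338,-0.0388,0.015],"spin": 0},
    {"offset": [-0.0338,-0.0388,0.015],"spin": 0},
  ],
)

```text
time_s: 3.48
ee_pos: [466.0, -202.8, 157.6]
ee_rot: [180.0, 0.0, 157.4]
force: [0.5, 0.9, 0.4]
gripper_width: 60.5
gripper_force: 0.0
```

Emit:
arm_command(
  motion=[
    {"offset": [0,0,0],"spin": 0},
    {"offset": [0,0,0],"spin": 0},
  ],
)

```text
time_s: 3.72
ee_pos: [465.1, -200.5, 157.8]
ee_rot: [180.0, -0.1, 157.4]
force: [-0.1, 0.1, -0.5]
gripper_width: 60.0
gripper_force: 0.0
```

```bash
cat >> h.py <<'E'
def totool(w):
    s=env.state(); return R.from_euler('xyz',s['ee_rot'],degrees=True).as_matrix().T@(np.asarray(w)-s['ee_pos'])
def look(names,fn=None):
    s=env.state(); print('t',s['time_s'],s['ee_pos'].round(1),s['ee_rot'].round(1),s['qpos'].round(0))
    c=cam('wrist'); p,d=env.grab_frame('wrist')
    if fn: cv2.imwrite(fn,p)
    for t,z in names.items():
        for r in env.pinpoint('wrist',t)[:2]:
            w=onz(c,r['location'],z); print(t,round(r['score'],2),np.round(r['location']),w.round(1),'tool',totool(w).round(1))
    return c,p,d
def ctop(c,p,hue,ztop=72):
    # candle body mask by hue -> rays
    h=cv2.cvtColor(p,cv2.COLOR_BGR2HSV); m=(cv2.inRange(h,(hue[0],110,50),(hue[1],255,255)))
    n,l,st,ce=cv2.connectedComponentsWithStats(m)
    for i in range(1,n):
        if st[i,4]>60: print('blob',st[i],ce[i].round(1),onz(c,ce[i],ztop).round(1))
E
python3 - <<'E'
from h import *
c,p,d=look(dict(pink_candle=0,yellow_candle=0,blue_candle=0),'pics/w1.png')
ctop(c,p,(150,176))
E
```

```text
t 3.725 [ 465.1 -200.5  157.8] [ 1.800e+02 -1.000e-01  1.574e+02] [-25.  16. 105.   0.  60. -92.]
pink_candle 0.62 [275. 208.] [ 471.3 -210.1    0. ] tool [ -9.4  -7.2 158.4]
yellow_candle 0.53 [292. 327.] [ 610.  -246.9    0. ] tool [-151.5   11.8  158.6]
blue_candle 0.41 [272. 208.] [ 470.1 -212.3    0. ] tool [ -8.9  -9.7 158.6]
blob [265 202  22  11  92] [275.9 206.2] [ 453.8 -200.7   72. ]
blob [262 210  27  31 646] [274.9 225.3] [ 467.6 -207.4   72. ]
```

View pics/w1.png

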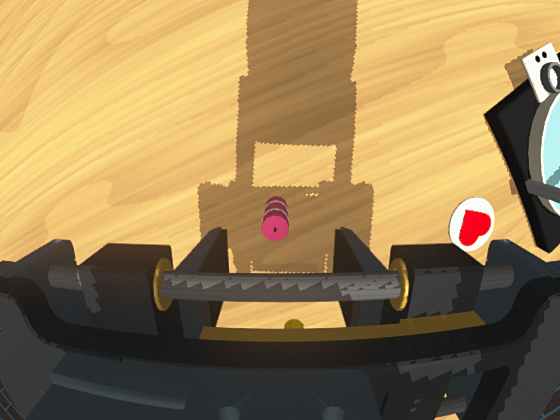

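The pink candle's top face centre is at about (275,230) with its foot near (276,203), and the fingers straddle it slightly to the right.

```bash
python3 - <<'E'
from h import *
c=cam('wrist')
p=cv2.imread('pics/w1.png');h=cv2.cvtColor(p,cv2.COLOR_BGR2HSV);m=cv2.inRange(h,(150,110,150),(176,255,255))
# bright top-face extent
m[:215]=0; ys,xs=np.where(m[:,255:295]); xs=xs+255; print(xs.min(),xs.max(),ys.min(),ys.max())
(x,y),(a,b),_=cv2.fitEllipse(cv2.convexHull(np.c_[xs,ys].astype(np.int32))); print(x,y,a,b)
for uv,z in (((275,230),72),((275,228),72),((276,204),0),((x,y),72)): w=onz(c,uv,z); print(w.round(1),totool(w).round(1))
for q in ([0,0,-5],[0,0,14]):
    pass
E
```

```text
262 288 215 240
274.7359313964844 227.58367919921875 25.34310531616211 26.62933921813965
[ 472.  -208.4   72. ] [-9.2 -5.4 86.6]
[ 470.5 -207.8   72. ] [-7.6 -5.3 86.6]
[ 468.6 -207.2    0. ] [ -5.6  -5.5 158.6]
[ 470.1 -207.8   72. ] [-7.2 -5.5 86.6]
```

Emit:
arm_command(
  motion=[
    {"offset": [-0.0073,-0.0055,0.02],"spin": 0},
    {"offset": [0,0,0.045],"spin": 0},
    {"offset": [0,0,0.04],"spin": 0},
    {"offset": [0,0,0.01],"spin": 0},
    {"offset": [0,0,0],"spin": 0},
  ],
)

```text
time_s: 4.55
ee_pos: [470.5, -208.6, 43.4]
ee_rot: [180.0, 0.0, 157.5]
force: [-0.8, -0.5, -0.1]
gripper_width: 59.9
gripper_force: 0.0
```

Emit:
arm_command(
  motion=[
    {"offset": [0,0,0],"spin": 0},
    {"offset": [0,0,0],"spin": 0},
    {"offset": [0,0,0],"spin": 0},
    {"offset": [0,0,0],"spin": 0},
  ],
  jaw=0.0,
)

```text
time_s: 5.05
ee_pos: [470.3, -209.0, 43.3]
ee_rot: [180.0, 0.0, 157.4]
force: [0.2, 0.7, -0.3]
gripper_width: 22.8
gripper_force: 0.2
```

```bash
python3 - <<'E'
from h import *
c,p,d=look(dict(pink_candle=0),'pics/w2.png'); s=env.state(); print(s['gripper_width'],s['gripper_force'])
ctop(c,p,(150,176))
E
```

```text
t 5.05 [ 470.3 -209.    43.3] [180.    0.  157.4] [-25.  24. 112.   0.  44. -93.]
pink_candle 0.68 [280. 239.] [ 471.1 -210.9    0. ] tool [-1.5 -1.5 43.2]
21.88394701103717 14.999502897262573
blob [267 222  33  17 229] [283.2 228.1] [ 443.  -197.5   72. ]
blob [263 234  39  27 493] [282.5 244.6] [ 449.7 -200.6   72. ]
blob [543 248  11  14  81] [547.7 254.5] [517.5 -66.   72. ]
blob [259 253  44  21 678] [280.2 264.6] [ 457.9 -205.    72. ]
blob [262 302  35   8 202] [279.7 304.7] [ 476.5 -213.    72. ]
```

View pics/w2.png

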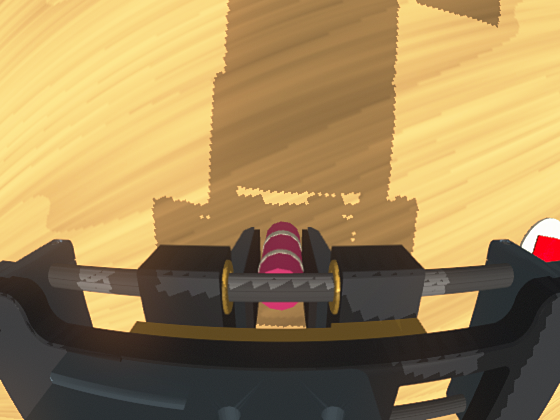

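The candle is held centred between the pads, upright. I'll lift it and carry it to above the one-dot cup.

Emit:
arm_command(
  motion=[
    {"offset": [0,0,-0.03],"spin": 0},
    {"offset": [0,0,-0.05],"spin": 0},
    {"offset": [0,0.02,-0.05],"spin": 0},
    {"offset": [0,0.04,-0.01],"spin": 0},
    {"offset": [0,0.055,0],"spin": 0},
  ],
)

```text
time_s: 5.78
ee_pos: [515.2, -102.5, 184.5]
ee_rot: [180.0, 0.2, 157.3]
force: [0.1, -0.8, -0.4]
gripper_width: 21.6
gripper_force: 15.0
```

Emit:
arm_command(
  motion=[
    {"offset": [0,0.055,0],"spin": 0},
    {"offset": [0,0.055,0],"spin": 0},
    {"offset": [0,0.055,0],"spin": 0},
    {"offset": [0,0.055,0],"spin": 0},
    {"offset": [0,0.04,0],"spin": 0},
  ],
)

```text
time_s: 6.4
ee_pos: [614.5, 139.7, 182.5]
ee_rot: [-180.0, -0.0, 157.5]
force: [0.0, -0.6, -1.2]
gripper_width: 21.4
gripper_force: 15.0
```

Emit:
arm_command(
  motion=[
    {"offset": [0,0.02,0],"spin": 0},
    {"offset": [0,0,0],"spin": -0.175},
    {"offset": [0,0,0],"spin": -0.175},
    {"offset": [0,0,0],"spin": -0.175},
    {"offset": [0,0,0],"spin": 0},
  ],
)

```text
time_s: 7.02
ee_pos: [621.4, 155.0, 182.9]
ee_rot: [-180.0, -0.0, -172.7]
force: [-0.2, -0.0, -0.6]
gripper_width: 21.7
gripper_force: 15.0
```

Emit:
arm_command(
  motion=[
    {"offset": [0,0,0],"spin": 0},
    {"offset": [0,0,0],"spin": 0},
  ],
)

```text
time_s: 7.28
ee_pos: [621.6, 155.6, 183.0]
ee_rot: [-180.0, -0.0, -172.6]
force: [0.7, 0.9, -0.8]
gripper_width: 21.4
gripper_force: 15.0
```

```bash
python3 - <<'E'
from h import *
c,p,d=look(dict(cup_one=36,cup_two=36,grip=126,tray=30,riser=0,star=0,ball_center=55,dish=55),'pics/w3.png'); print(env.state()['gripper_width'])
E
```

```text
t 7.275 [621.6 155.6 183. ] [-180.    -0.  -172.6] [ 13.  26.  84.  -0.  70. -84.]
cup_one 0.56 [286. 207.] [626.  160.3  36. ] tool [ -4.9   3.9 147. ]
cup_two 0.8 [277.  15.] [443.9 128.2  36. ] tool [179.9  -4.3 147. ]
grip 0.57 [284.  98.] [532.1 144.7 126. ] tool [90.3  0.6 57. ]
grip 0.54 [424. 100.] [515.7 240.9 126. ] tool [94.  98.1 57. ]
tray 0.6 [283. 109.] [534.2 144.9  30. ] tool [ 88.2   0.5 152.9]
tray 0.24 [138. 139.] [576.1   3.9  30. ] tool [  65.  -144.8  152.9]
riser 0.64 [286. 206.] [633.8 161.3   0. ] tool [-12.7   3.8 182.9]
star 0.81 [429. 100.] [493.2 303.    0. ] tool [108.3 162.6 183. ]
ball_center 0.69 [280. 104.] [531.5 142.6  55. ] tool [ 91.2  -1.4 128. ]
21.73245272967787
```

View pics/w3.png

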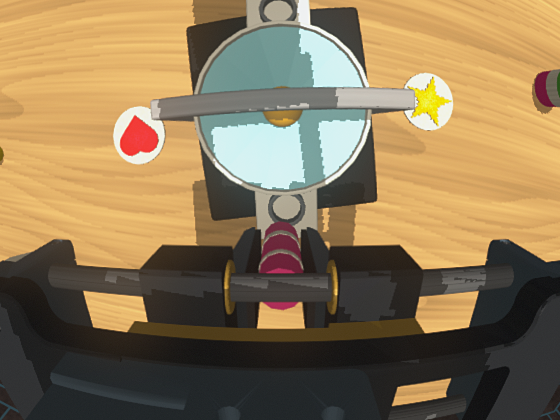

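The one-dot cup ring shows at (287,208), the candle's foot at about (282,225), star at right (428,101), ball in the middle of the dish. Now for exact offsets.

```bash
python3 - <<'E'
from h import *
c=cam('wrist')
p=cv2.imread('pics/w3.png')
h=cv2.cvtColor(p,cv2.COLOR_BGR2HSV); m=cv2.inRange(h,(145,110,40),(179,255,255)); m[:,:240]=0;m[:,330:]=0
ys,xs=np.where(m>0); r=ys.min(); print('foot top row',r,xs[ys==r].mean())
w=onz(c,(xs[ys==r].mean(),r-.5),183-43.3); print('foot centre tool',totool(w)-[11,0,0])
cv2.imwrite('pics/w3c.png',cv2.resize(p[180:260,230:340],None,fx=7,fy=7,interpolation=cv2.INTER_CUBIC))
E
```

```text
foot top row 222 281.0
foot centre tool [ 0.3695839  -0.94298862 43.25197966]
```

View pics/w3c.png

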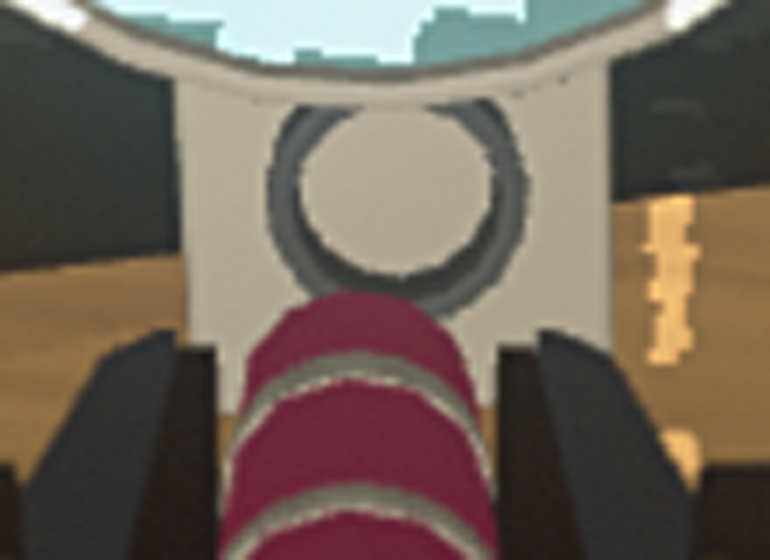

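```bash
python3 - <<'E'
from h import *
c=cam('wrist')
f=lambda u,v:(230+(u+.5)/7-.5,180+(v+.5)/7-.5)
for u,v,z,a in ((396,275,36,13.5),(397.5,185,50,0),(267,185,50,0),(528,185,50,0),(300,185,36,0),(492,185,36,0)): print((totool(onz(c,f(u,v),z))+[a,0,0]).round(1))
E
```

```text
[ -3.6   4.2 147. ]
[ -0.7   4.1 133. ]
[ -0.7 -13.  133. ]
[ -0.7  21.3 133. ]
[ -4.2  -9.1 147. ]
[ -4.2  17.4 147. ]
```

Emit:
arm_command(
  motion=[
    {"offset": [-0.004,0.005,0.02],"spin": 0},
    {"offset": [0,0,0.03],"spin": 0},
    {"offset": [0,0,0.025],"spin": 0},
    {"offset": [0,0,0],"spin": 0},
    {"offset": [0,0,0],"spin": 0},
  ],
)

```text
time_s: 8.35
ee_pos: [625.8, 161.6, 109.0]
ee_rot: [180.0, 0.1, -172.5]
force: [0.0, 1.0, -0.7]
gripper_width: 21.5
gripper_force: 15.0
```

```bash
python3 - <<'E'
from h import *
c,p,d=look(dict(cup_one=36))
cv2.imwrite('pics/w4c.png',cv2.resize(p[180:260,230:340],None,fx=7,fy=7,interpolation=cv2.INTER_CUBIC))
E
```

```text
t 8.35 [625.8 161.6 109. ] [ 1.800e+02  1.000e-01 -1.725e+02] [ 13.  30.  89.   0.  61. -84.]
cup_one 0.69 [279. 225.] [626.4 159.6  36. ] tool [-0.  -2.1 73.5]
```

View pics/w4c.png

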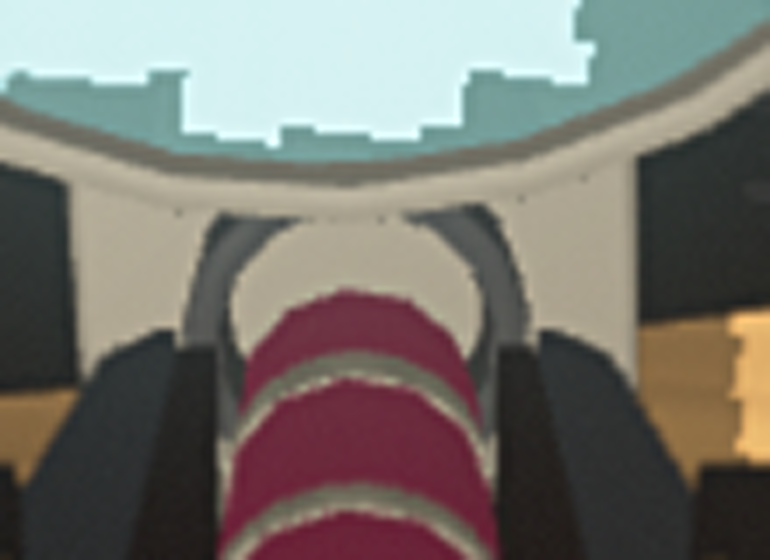

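```bash
python3 - <<'E'
from h import *
c=cam('wrist')
f=lambda u,v:(230+(u+.5)/7-.5,180+(v+.5)/7-.5)
for u,v,z in ((356,320,50),(356,335,50),(356,350,50),(356,295,36),(356,310,36),(185,335,50),(528,335,50)): print(v,z,(totool(onz(c,f(u,v),z))).round(1))
h=cv2.imread('pics/w4c.png')
# ring: dark outer edge per row
g=cv2.cvtColor(h,cv2.COLOR_BGR2GRAY).astype(int)
for v in range(220,350,15):
    row=g[v]; l=[u for u in range(90,300) if row[u]<130]; r=[u for u in range(420,620) if row[u]<130]
    print(v,l[:1],r[-1:])
E
```

```text
320 50 [ 3.7 -1.3 59.5]
335 50 [ 2.2 -1.3 59.5]
350 50 [ 0.6 -1.3 59.5]
295 36 [ 2.1 -1.3 73.5]
310 36 [ 0.5 -1.3 73.5]
335 50 [  2.2 -18.4  59.5]
335 50 [ 2.1 15.9 59.5]
220 [213] [500]
235 [204] [504]
250 [201] [511]
265 [196] [516]
280 [192] [522]
295 [189] [524]
310 [185] [530]
325 [182] [529]
340 [134] [584]
```

Emit:
arm_command(
  motion=[
    {"offset": [0.0007,-0.0004,0.008],"spin": 0},
    {"offset": [0,0,0.008],"spin": 0},
    {"offset": [0,0,0.007],"spin": 0},
    {"offset": [0,0,0.0055],"spin": 0},
    {"offset": [0,0,0],"spin": 0},
  ],
)

```text
time_s: 9.07
ee_pos: [624.4, 160.9, 79.2]
ee_rot: [180.0, -0.0, -172.5]
force: [0.6, -0.6, -0.1]
gripper_width: 21.7
gripper_force: 15.0
```

Emit:
arm_command(
  motion=[
    {"offset": [0,0,0],"spin": 0},
    {"offset": [0,0,0],"spin": 0},
  ],
)

```text
time_s: 9.32
ee_pos: [624.3, 160.9, 79.3]
ee_rot: [180.0, -0.0, -172.5]
force: [-0.1, -0.5, 0.4]
gripper_width: 21.7
gripper_force: 15.0
```

Emit:
arm_command(
  motion=[
    {"offset": [0,0,0],"spin": 0},
    {"offset": [0,0,0],"spin": 0},
    {"offset": [0,0,0],"spin": 0},
  ],
  jaw=0.05,
)

```text
time_s: 9.7
ee_pos: [624.4, 160.9, 79.5]
ee_rot: [180.0, 0.0, -172.5]
force: [-0.5, -0.2, -1.2]
gripper_width: 48.2
gripper_force: 0.0
```

Emit:
arm_command(
  motion=[
    {"offset": [0,0,-0.03],"spin": 0},
    {"offset": [0,0,-0.05],"spin": 0},
    {"offset": [0,0,-0.04],"spin": 0},
    {"offset": [0,0,0],"spin": 0},
    {"offset": [0,0,0],"spin": 0},
  ],
)

```text
time_s: 10.32
ee_pos: [623.8, 160.8, 198.7]
ee_rot: [-180.0, -0.1, -172.5]
force: [0.8, 0.2, -0.2]
gripper_width: 49.9
gripper_force: 0.0
```

```bash
python3 - <<'E'
from h import *
c,p,d=look(dict(cup_one=36,cup_two=36,pink_candle=36,grip=126,star=0,heart=0,ball_center=55,riser=0),'pics/w5.png')
E
```

```text
t 10.325 [623.8 160.8 198.7] [-1.800e+02 -1.000e-01 -1.725e+02] [ 13.  26.  82.   0.  72. -84.]
cup_one 0.75 [282. 200.] [625.4 161.3  36. ] tool [ -2.6   0.4 161.6]
cup_two 0.8 [274.  16.] [441.6 128.8  36. ] tool [184.   -7.8 162.3]
pink_candle 0.96 [280. 199.] [624.7 159.5  36. ] tool [ -1.3  -1.4 161.8]
pink_candle 0.23 [140. 131.] [571.3   5.8  36. ] tool [  71.7 -146.8  162.1]
grip 0.72 [418. 100.] [515.8 247.4 126. ] tool [ 95.6 100.   72.3]
grip 0.62 [278.  96.] [531.8 145.4 126. ] tool [93.1 -3.2 72.3]
star 0.92 [418. 101.] [496.6 301.    0. ] tool [107.6 155.7 198.5]
heart 0.66 [141. 134.] [575.7  -9.2   0. ] tool [  70.  -162.2  198.7]
heart 0.17 [535.  91.] [434.2 481.8   0. ] tool [146.  343.1 198.8]
ball_center 0.68 [275. 103.] [531.6 142.4  55. ] tool [ 94.1  -6.2 143.9]
```

View pics/w5.png

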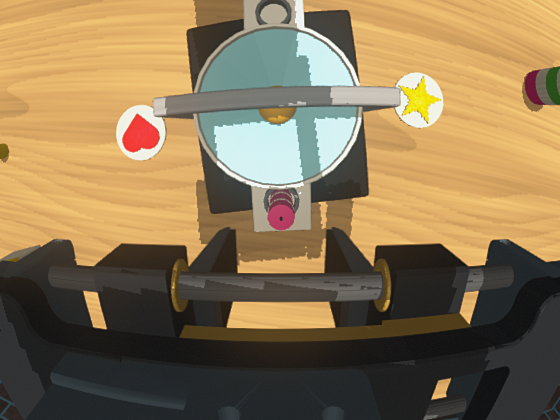

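Pink stands upright in the one-dot cup (top at (282,217)). Next is the blue candle.

Emit:
arm_command(
  motion=[
    {"offset": [0.0148,-0.0518,0],"spin": 0},
    {"offset": [0.0148,-0.0518,0],"spin": 0},
    {"offset": [0.0148,-0.0518,0],"spin": 0},
    {"offset": [0.0148,-0.0518,0],"spin": 0},
    {"offset": [0.0148,-0.0518,0],"spin": 0},
  ],
)

```text
time_s: 11.4
ee_pos: [584.6, -107.2, 199.5]
ee_rot: [-180.0, 0.0, -172.5]
force: [0.7, -0.8, 1.1]
gripper_width: 49.9
gripper_force: 0.0
```

Emit:
arm_command(
  motion=[
    {"offset": [0.0148,-0.0518,0],"spin": 0},
    {"offset": [0.0148,-0.0518,0.005],"spin": 0},
    {"offset": [0.0148,-0.0518,0.01],"spin": 0},
    {"offset": [0.0148,-0.0518,0.01],"spin": 0},
    {"offset": [0.0148,-0.0518,0.015],"spin": 0},
  ],
  jaw=0.06,
)

```text
time_s: 12.02
ee_pos: [545.3, -373.9, 159.5]
ee_rot: [-180.0, 0.1, -172.5]
force: [0.9, -0.2, -1.2]
gripper_width: 59.9
gripper_force: 0.0
```

Emit:
arm_command(
  motion=[
    {"offset": [0,0,0],"spin": 0},
    {"offset": [0,0,0],"spin": 0},
    {"offset": [0,0,0],"spin": 0},
  ],
)

```text
time_s: 12.4
ee_pos: [546.0, -370.8, 160.0]
ee_rot: [-180.0, 0.0, -172.4]
force: [-0.6, 0.0, 0.6]
gripper_width: 59.8
gripper_force: 0.0
```

```bash
python3 - <<'E'
from h import *
c,p,d=look(dict(blue_candle=0,yellow_candle=0),'pics/w6.png')
h=cv2.cvtColor(p,cv2.COLOR_BGR2HSV); m=cv2.inRange(h,(105,150,40),(130,255,255))
n,l,st,ce=cv2.connectedComponentsWithStats(m)
for i in range(1,n):
    if st[i,4]>60: print(st[i],ce[i].round(1))
cv2.imwrite('pics/w6c.png',cv2.resize(p[150:270,220:380],None,fx=5,fy=5))
E
```

```text
t 12.4 [ 546.  -370.8  160. ] [-180.     0.  -172.4] [ -35.   28.   83.    0.   68. -133.]
blue_candle 0.87 [276. 201.] [ 549.4 -375.9    0. ] tool [ -2.5  -5.4 160.1]
yellow_candle 0.47 [383. 273.] [ 614.8 -247.9    0. ] tool [-84.4 112.9 160. ]
[264 209  26  25 497] [276.5 220.9]
```

View pics/w6c.png

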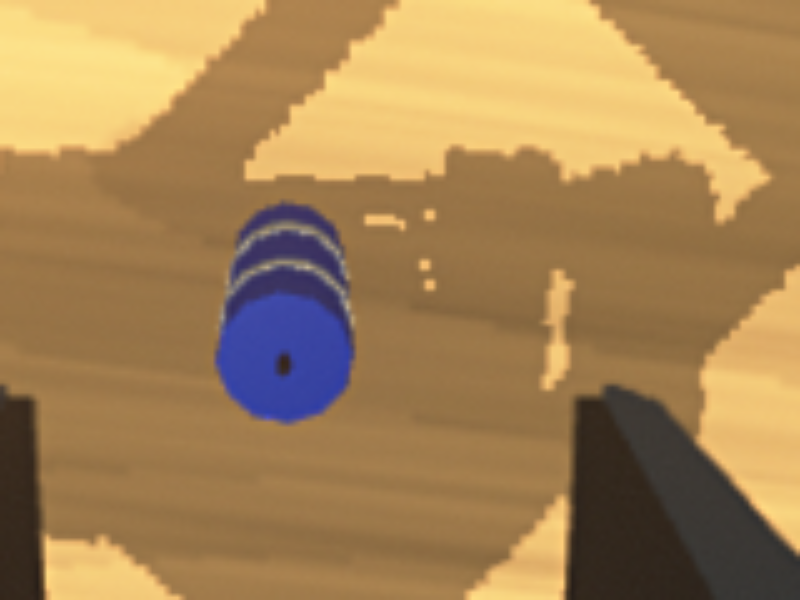

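The blue candle's top centre is at crop (285,357), i.e. pixel (276.6,221).

```bash
python3 - <<'E'
from h import *
c=cam('wrist')
print(totool(onz(c,(276.6,221.0),72)).round(1), (totool(onz(c,(220+285/5,150+205/5),0))-[11,0,0]).round(1))
E
```

```text
[-1.7 -4.3 88. ] [ -3.1  -4.8 160. ]
```

Emit:
arm_command(
  motion=[
    {"offset": [-0.0022,-0.0045,0.02],"spin": 0},
    {"offset": [0,0,0.045],"spin": 0},
    {"offset": [0,0,0.04],"spin": 0},
    {"offset": [0,0,0.0118],"spin": 0},
    {"offset": [0,0,0],"spin": 0},
  ],
)

```text
time_s: 13.18
ee_pos: [548.1, -376.0, 41.8]
ee_rot: [179.9, -0.1, -172.5]
force: [-0.5, 0.4, 0.5]
gripper_width: 60.1
gripper_force: 0.0
```

Emit:
arm_command(
  motion=[
    {"offset": [0,0,0],"spin": 0},
    {"offset": [0,0,0],"spin": 0},
    {"offset": [0,0,0],"spin": 0},
    {"offset": [0,0,0],"spin": 0},
  ],
  jaw=0.0,
)

```text
time_s: 13.68
ee_pos: [548.3, -376.2, 43.1]
ee_rot: [-180.0, 0.0, -172.5]
force: [0.3, 0.3, 1.0]
gripper_width: 22.9
gripper_force: 0.2
```

```bash
cat >> h.py <<'E'
def foot(c,p,lo,hi,z):
    h=cv2.cvtColor(p,cv2.COLOR_BGR2HSV); m=cv2.inRange(h,lo,hi); m[:,:240]=0;m[:,330:]=0;m[:200]=0
    ys,xs=np.where(m>0); r=ys.min(); u=xs[ys==r].mean()
    print('foot row',r,u,(totool(onz(c,(u,r-.5),z))-[11,0,0]).round(1), 'cols at r+15',xs[ys==r+15].min(),xs[ys==r+15].max())
E
python3 - <<'E'
from h import *
c,p,d=look(dict(blue_candle=0)); foot(c,p,(105,110,30),(135,255,255),0); print(env.state()['gripper_width'])
E
```

```text
t 13.675 [ 548.3 -376.2   43.1] [-180.     0.  -172.5] [ -35.   35.   90.    0.   55. -133.]
blue_candle 0.79 [281. 238.] [ 548.1 -377.2    0. ] tool [ 0.3 -0.9 43. ]
foot row 224 281.0 [-1.  -0.9 43. ] cols at r+15 274 298
21.839623611991716
```

Emit:
arm_command(
  motion=[
    {"offset": [0,0,-0.03],"spin": 0},
    {"offset": [0,0,-0.05],"spin": 0},
    {"offset": [0.002,0.02,-0.05],"spin": 0},
    {"offset": [0.003,0.04,-0.01],"spin": 0},
    {"offset": [0.004,0.05,0],"spin": 0},
  ],
)

```text
time_s: 14.4
ee_pos: [525.3, -268.1, 184.1]
ee_rot: [-179.9, 0.2, -172.6]
force: [-0.0, 1.1, -0.8]
gripper_width: 21.7
gripper_force: 15.0
```

Emit:
arm_command(
  motion=[
    {"offset": [0.004,0.055,0],"spin": 0},
    {"offset": [0.004,0.055,0],"spin": 0},
    {"offset": [0.004,0.055,0],"spin": 0},
    {"offset": [0.004,0.055,0],"spin": 0},
    {"offset": [0.004,0.055,0],"spin": 0},
  ],
)

```text
time_s: 15.02
ee_pos: [468.5, 3.3, 182.8]
ee_rot: [180.0, 0.0, -172.5]
force: [1.4, -0.9, -0.4]
gripper_width: 21.2
gripper_force: 15.0
```

Emit:
arm_command(
  motion=[
    {"offset": [0.004,0.055,0],"spin": 0},
    {"offset": [0.004,0.045,0],"spin": 0},
    {"offset": [0.003,0.02,0],"spin": 0},
    {"offset": [0.001,0.0095,0],"spin": 0},
    {"offset": [0,0,0],"spin": 0},
  ],
)

```text
time_s: 15.65
ee_pos: [440.2, 128.5, 182.6]
ee_rot: [-180.0, 0.0, -172.4]
force: [0.3, 0.9, 0.2]
gripper_width: 21.6
gripper_force: 15.0
```

Emit:
arm_command(
  motion=[
    {"offset": [0,0,0],"spin": 0},
    {"offset": [0,0,0],"spin": 0},
  ],
)

```text
time_s: 15.9
ee_pos: [440.5, 127.8, 182.6]
ee_rot: [-180.0, -0.0, -172.6]
force: [-0.1, 0.5, -1.1]
gripper_width: 21.8
gripper_force: 15.0
```

```bash
cat >> h.py <<'E'
E
python3 - <<'E'
from h import *
c,p,d=look(dict(cup_two=36,blue_candle=36,dish=55,pink_candle=36),'pics/w7.png'); foot(c,p,(105,110,30),(135,255,255),183-43.1); print(env.state()['gripper_width'])
g=cv2.cvtColor(p,cv2.COLOR_BGR2GRAY)
print(g[196:232:1,255:310:2])
E
```

```text
t 15.9 [440.5 127.8 182.6] [-180.    -0.  -172.6] [ 15.  10. 108.  -0.  62. -83.]
cup_two 0.84 [283. 201.] [439.7 128.5  36. ] tool [  0.6   0.6 146.6]
blue_candle 0.79 [281. 238.] [477.2 131.4  36. ] tool [-37.   -1.5 146.6]
foot row 225 281.0 [-1.5 -1.4 42.7] cols at r+15 264 297
21.453974482974704
[[195 195 193 ... 187 188 188]
 [194 194 193 ... 189 188 188]
 [194 194 193 ... 188 188 187]
 ...
 [111 113 105 ...  92  58  55]
 [ 49  43  38 ...  47  56  58]
 [ 45  39  34 ...  38  58  57]]
```

```bash
python3 - <<'E'
from h import *
from scipy.optimize import least_squares
c=cam('wrist'); p=cv2.imread('pics/w7.png'); g=cv2.cvtColor(p,cv2.COLOR_BGR2GRAY)
for r in range(176,228,2): print(r,''.join('#' if v<90 else '+' if v<135 else '.' for v in g[r,250:316]))
cv2.imwrite('pics/w7c.png',cv2.resize(p[165:250,225:337],None,fx=7,fy=7,interpolation=cv2.INTER_CUBIC))
E
```

```text
176 ....................+######+.......#######+....................++.
178 ....................+######+........######.....................++.
180 ......................++#+............+++......................+..
182 ...............................................................+..
184 ...............................................................+..
186 +..........................+++++++##+..........................+++
188 +......................+####+++..+++######+....................###
190 +...................+###+++++++++++++++++###+..................###
192 +..................##+++++++........++++++++###................###
194 +................##+++++.................+++++##+..............+##
196 #...............+#++++.....................+++++#..............+##
198 #+.............+++++.........................+++++.............+##
200 #+.............++++...........................+++++............+##
202 ##............+++++...........................++++#+...........+##
204 ##............++++#...........................+#+++............+##
206 ##............+++##...........................+#+++............+##
208 ##.............+++#+.........................+#++++.............##
210 ##............++++###.......................+##++++.............##
212 ##+............++++###+...................+###++++..............##
214 ##+..............+++#####...............+####++++...............##
216 ##+...............++++######+++....+#######+++++................##
218 ###................++++++###############+++++++................+##
220 ###............+++++++++++++++##+++++++++++++++++++++++++++#######
222 ########++++++++++++++++++.......................+++++++++++++++++
224 ###+++++++++++.............++####+.........................+++++++
226 ++++++++.............+##################+....++...................
```

```bash
python3 - <<'E'
from h import *
c=cam('wrist')
for v,z,a in ((220,50,17.5),(216.3,36,13.5),(191,50,-13.5)): print((totool(onz(c,(282.4,v),z))+[a,0,0]).round(1))
E
```

```text
[  3.5   0.5 132.6]
[ -0.9   0.5 146.6]
[-1.000e-01  4.000e-01  1.326e+02]
```

Emit:
arm_command(
  motion=[
    {"offset": [0.0007,0.0014,0.02],"spin": 0},
    {"offset": [0,0,0.03],"spin": 0},
    {"offset": [0,0,0.025],"spin": 0},
    {"offset": [0,0,0],"spin": 0},
    {"offset": [0,0,0],"spin": 0},
  ],
)

```text
time_s: 16.77
ee_pos: [440.1, 130.0, 108.5]
ee_rot: [180.0, 0.1, -172.5]
force: [0.9, 0.7, -0.0]
gripper_width: 21.4
gripper_force: 15.0
```

```bash
python3 - <<'E'
from h import *
c,p,d=look(dict(cup_two=36),'pics/w8.png'); g=cv2.cvtColor(p,cv2.COLOR_BGR2GRAY)
foot(c,p,(105,110,30),(135,255,255),env.state()['ee_pos'][2]-43.1)
for r in range(190,240,2): print(r,''.join('#' if v<90 else '+' if v<135 else '.' for v in g[r,245:320]))
for v,z,a in ((200,50,-13.5),(205,50,-13.5),(210,50,-13.5),(215,50,-13.5)): print(v,(totool(onz(c,(281,v),z))+[a,0,0]).round(1))
E
```

```text
t 16.775 [440.1 130.  108.5] [ 1.800e+02  1.000e-01 -1.725e+02] [ 15.  15. 114.   0.  51. -83.]
cup_two 0.86 [281. 223.] [439.  128.8  36. ] tool [ 1.5 -1.1 72.8]
foot row 225 280.0 [-1.3 -1.6 43.1] cols at r+15 270 297
190 ...................+########..........##########...........................
192 ...................##########.........##########+..........................
194 ...................#########+..........#########+..........................
196 ....................+######+............######+............................
198 .......................++..................................................
200 ...........................................................................
202 ...........................................................................
204 .............................+++++++###+...................................
206 .........................+###################+.............................
208 .....................+################++#########..........................
210 ...................######++++++++++++++++++++######........................

[... 503 characters left out ...]
.............++###++.............+++++++................
226 ...........++++++.........+#################+........+++++#................
228 .....+####++++++#.......+######################+.....##+++++..#####+.......
230 +################+.....##########################+...##+###############+...
232 ##################...+############################+.+####################+.
234 ###################.+########+++++++++++++++##########+####################
236 ########################++++++++..++.......++++#######+####################
238 ######################++++..++#############++.++++###++####################
200 [ 8.8 -0.9 58.7]
205 [ 5.3 -0.9 58.7]
210 [ 1.8 -0.9 58.7]
215 [-1.8 -0.9 58.7]
```

Emit:
arm_command(
  motion=[
    {"offset": [0.0004,0,0.008],"spin": 0},
    {"offset": [0,0,0.008],"spin": 0},
    {"offset": [0,0,0.007],"spin": 0},
    {"offset": [0,0,0.0058],"spin": 0},
    {"offset": [0,0,0],"spin": 0},
  ],
)

```text
time_s: 17.5
ee_pos: [439.0, 129.8, 78.6]
ee_rot: [180.0, -0.0, -172.5]
force: [-0.0, -0.6, -1.0]
gripper_width: 21.9
gripper_force: 15.0
```

Emit:
arm_command(
  motion=[
    {"offset": [0,0,0],"spin": 0},
    {"offset": [0,0,0],"spin": 0},
  ],
)

```text
time_s: 17.75
ee_pos: [438.9, 129.8, 78.7]
ee_rot: [180.0, -0.0, -172.5]
force: [-0.2, -0.2, -0.4]
gripper_width: 21.8
gripper_force: 15.0
```

Emit:
arm_command(
  motion=[
    {"offset": [0,0,0],"spin": 0},
    {"offset": [0,0,0],"spin": 0},
    {"offset": [0,0,0],"spin": 0},
  ],
  jaw=0.05,
)

```text
time_s: 18.12
ee_pos: [439.0, 129.8, 78.9]
ee_rot: [180.0, 0.0, -172.5]
force: [0.6, -0.7, -0.0]
gripper_width: 48.4
gripper_force: 0.0
```

Emit:
arm_command(
  motion=[
    {"offset": [0,0,-0.03],"spin": 0},
    {"offset": [0,0,-0.05],"spin": 0},
    {"offset": [0,0,-0.06],"spin": 0},
    {"offset": [0,0,0],"spin": 0},
    {"offset": [0,0,0],"spin": 0},
  ],
)

```text
time_s: 18.75
ee_pos: [438.4, 129.6, 218.4]
ee_rot: [-180.0, -0.0, -172.5]
force: [0.2, -0.3, -0.3]
gripper_width: 50.1
gripper_force: 0.0
```

```bash
python3 - <<'E'
from h import *
c,p,d=look(dict(cup_two=36,blue_candle=36,pink_candle=36,ball_center=55),'pics/w9.png')
h=cv2.cvtColor(p,cv2.COLOR_BGR2HSV); m=cv2.inRange(h,(105,130,100),(130,255,255)); n,l,st,ce=cv2.connectedComponentsWithStats(m)
for i in range(1,n):
    if st[i,4]>60: print(st[i],ce[i].round(1),onz(c,ce[i],108).round(1))
E
```

```text
t 18.75 [438.4 129.6 218.4] [-180.    -0.  -172.5] [ 15.   8. 105.   0.  67. -82.]
cup_two 0.97 [281. 195.] [439.6 128.8  36. ] tool [ -2.2  -0.8 181.3]
blue_candle 0.82 [282. 194.] [438.1 129.5  36. ] tool [ -0.7  -0.  181.2]
ball_center 0.66 [282. 283.] [532.8 143.   55. ] tool [-95.9   0.9 162.3]
[269 200  25  25 458] [280.6 211.9] [438.7 128.4 108. ]
```

Both candles seated. Now I move over the handle and turn the tool so the jaws close across the bar.

Emit:
arm_command(
  motion=[
    {"offset": [-0.045,0.0012,0],"spin": 0},
    {"offset": [-0.0492,0.0012,0],"spin": 0},
    {"offset": [0,0,0],"spin": 0.1705},
    {"offset": [0,0,0],"spin": 0.1705},
    {"offset": [0,0,0],"spin": 0.1705},
  ],
)

```text
time_s: 19.62
ee_pos: [531.8, 144.4, 217.6]
ee_rot: [-179.9, -0.1, 157.9]
force: [-0.4, -0.2, -0.8]
gripper_width: 50.0
gripper_force: 0.0
```

Emit:
arm_command(
  motion=[
    {"offset": [0,0,0],"spin": 0.1705},
    {"offset": [0,0,0],"spin": 0.1705},
    {"offset": [0,0,0],"spin": 0.1705},
    {"offset": [0,0,0],"spin": 0.1705},
    {"offset": [0,0,0],"spin": 0.1705},
  ],
)

```text
time_s: 20.25
ee_pos: [531.7, 144.4, 217.8]
ee_rot: [-179.9, -0.0, 109.0]
force: [-0.6, 0.7, 0.1]
gripper_width: 49.7
gripper_force: 0.0
```

Emit:
arm_command(
  motion=[
    {"offset": [0,0,0],"spin": 0.1705},
    {"offset": [0,0,0],"spin": 0},
    {"offset": [0,0,0],"spin": 0},
    {"offset": [0,0,0],"spin": 0},
  ],
)

```text
time_s: 20.75
ee_pos: [532.0, 144.5, 218.7]
ee_rot: [-180.0, -0.0, 99.7]
force: [-0.6, -0.2, 0.2]
gripper_width: 50.1
gripper_force: 0.0
```

```bash
python3 - <<'E'
from h import *
c,p,d=look(dict(grip=126,dish=55,ball_center=55,star=0,heart=0,cup_one=36,cup_two=36,pink_candle=36,blue_candle=36),'pics/w10.png')
E
```

```text
t 20.75 [532.  144.5 218.7] [-180.    -0.    99.7] [14. 17. 94.  0. 70.  4.]
grip 0.81 [280. 219.] [532.  142.3 126. ] tool [-2.1 -0.4 92.8]
grip 0.28 [272.  51.] [503.9 271.  126. ] tool [129.5  -6.5  92.8]
dish 0.86 [279. 198.] [530.8 143.   55. ] tool [ -1.2  -1.4 163.8]
ball_center 0.69 [281. 197.] [532.7 144.2  55. ] tool [ -0.4   0.6 163.8]
star 0.61 [272.  51.] [495.  300.4   0. ] tool [159.9 -10.4 218.9]
star 0.39 [280. 194.] [532.5 135.9   0. ] tool [ -8.6  -1.  218.9]
heart 0.59 [289. 307.] [571.1 -14.3   0. ] tool [-163.1   12.   218.9]
cup_one 0.62 [368. 194.] [625.8 159.9  36. ] tool [ -0.4  95.  182.9]
cup_two 0.59 [195. 190.] [440.  132.4  36. ] tool [  3.5 -92.7 182.9]
pink_candle 0.72 [367. 196.] [625.7 157.7  36. ] tool [ -2.6  94.5 182.9]
blue_candle 0.82 [195. 195.] [439.9 127.3  36. ] tool [ -1.6 -93.7 182.9]
```

View pics/w10.png

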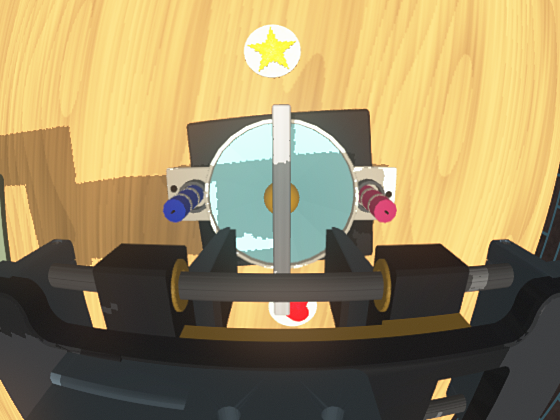

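The jaws straddle the bar (column 281, rows 104–315), aligned with it; ball at (281,197) in the middle, both candles upright. Descend and grip.

Emit:
arm_command(
  motion=[
    {"offset": [-0.0012,0,0.02],"spin": 0},
    {"offset": [0,0,0.035],"spin": 0},
    {"offset": [0,0,0.03],"spin": 0},
    {"offset": [0,0,0.0125],"spin": 0},
    {"offset": [0,0,0],"spin": 0},
  ],
)

```text
time_s: 21.88
ee_pos: [532.1, 143.3, 121.0]
ee_rot: [-179.9, -0.0, 99.6]
force: [-0.3, -0.3, 0.4]
gripper_width: 50.4
gripper_force: 0.0
```

Emit:
arm_command(
  motion=[
    {"offset": [0,0,0],"spin": 0},
    {"offset": [0,0,0],"spin": 0},
    {"offset": [0,0,0],"spin": 0},
  ],
  jaw=0.024,
)

```text
time_s: 22.25
ee_pos: [532.6, 143.4, 122.1]
ee_rot: [179.9, -0.0, 99.6]
force: [-0.4, 0.6, -0.2]
gripper_width: 25.1
gripper_force: 0.0
```

Emit:
arm_command(
  motion=[
    {"offset": [0,0,0],"spin": 0},
    {"offset": [0,0,0],"spin": 0},
    {"offset": [0,0,0],"spin": 0},
    {"offset": [0,0,0],"spin": 0},
  ],
  jaw=0.0,
  newtons=15,
)

```text
time_s: 22.75
ee_pos: [532.6, 143.3, 121.7]
ee_rot: [179.9, -0.0, 99.6]
force: [1.4, -0.3, 2.2]
gripper_width: 13.8
gripper_force: 15.0
```

Emit:
arm_command(
  motion=[
    {"offset": [0,0,0],"spin": 0},
    {"offset": [0,0,0],"spin": 0},
    {"offset": [0,0,0],"spin": 0},
  ],
  newtons=50,
)

```text
time_s: 23.12
ee_pos: [532.6, 143.3, 121.6]
ee_rot: [179.9, -0.0, 99.6]
force: [1.2, 0.3, 3.9]
gripper_width: 13.6
gripper_force: 50.0
```

Gripped. Lift gently.

Emit:
arm_command(
  motion=[
    {"offset": [0,0,-0.001],"spin": 0},
    {"offset": [0,0,-0.002],"spin": 0},
    {"offset": [0,0,-0.004],"spin": 0},
    {"offset": [0,0,-0.006],"spin": 0},
    {"offset": [0,0,-0.008],"spin": 0},
  ],
)

```text
time_s: 23.75
ee_pos: [532.0, 143.3, 142.6]
ee_rot: [-180.0, -0.0, 99.6]
force: [0.1, -0.5, -4.3]
gripper_width: 13.9
gripper_force: 50.0
```

Emit:
arm_command(
  motion=[
    {"offset": [0,0,-0.01],"spin": 0},
    {"offset": [0,0,-0.01],"spin": 0},
    {"offset": [0,0,-0.01],"spin": 0},
    {"offset": [0,0,-0.01],"spin": 0},
    {"offset": [0,0,-0.008],"spin": 0},
  ],
)

```text
time_s: 24.38
ee_pos: [532.3, 143.3, 191.1]
ee_rot: [180.0, -0.0, 99.6]
force: [-0.3, 0.2, -4.2]
gripper_width: 13.9
gripper_force: 50.0
```

Emit:
arm_command(
  motion=[
    {"offset": [0,0,-0.006],"spin": 0},
    {"offset": [0,0,-0.004],"spin": 0},
    {"offset": [0,0,-0.002],"spin": 0},
    {"offset": [0,0,0],"spin": 0},
    {"offset": [0,0,0],"spin": 0},
  ],
)

```text
time_s: 25.0
ee_pos: [532.1, 143.2, 202.1]
ee_rot: [-180.0, -0.0, 99.6]
force: [-0.2, 0.4, -4.7]
gripper_width: 13.8
gripper_force: 50.0
```

```bash
python3 - <<'E'
from h import *
c,p,d=look(dict(dish=136,ball_center=136,cup_one=117,cup_two=117,pink_candle=117,blue_candle=117),'pics/w11.png'); s=env.state(); print(s['gripper_width'],s['force'],s['torque'])
E
```

```text
t 25.0 [532.1 143.2 202.1] [-180.    -0.    99.6] [14. 17. 95.  0. 68.  4.]
ball_center 0.31 [394. 219.] [615.1 162.5 136. ] tool [ 5.1 85.1 66.1]
cup_one 0.89 [395. 217.] [623.5 159.6 117. ] tool [ 0.9 92.8 85.1]
cup_two 0.17 [396. 219.] [624.2 158.  117. ] tool [-0.8 93.2 85.2]
pink_candle 0.64 [272.  46.] [504.  271.8 117. ] tool [131.4  -6.3  85.3]
blue_candle 0.67 [162. 218.] [436.8 127.4 117. ] tool [  0.3 -96.7  85.3]
13.558962789600251 [ 0.09736206  0.18493052 -4.98609987] [-0.03762208  0.04937392 -0.02628659]
```

Emit:
arm_command(
  motion=[
    {"offset": [0,0,0],"spin": -0.01},
    {"offset": [0,0,0],"spin": -0.02},
    {"offset": [0,0,0],"spin": -0.035},
    {"offset": [0,0,0],"spin": -0.05},
    {"offset": [0,0,0],"spin": -0.06},
  ],
)

```text
time_s: 25.98
ee_pos: [532.2, 143.3, 202.4]
ee_rot: [180.0, -0.0, 109.8]
force: [0.3, -1.2, -4.8]
gripper_width: 13.7
gripper_force: 50.0
```

Emit:
arm_command(
  motion=[
    {"offset": [0,0,0],"spin": -0.0675},
    {"offset": [0,0,0],"spin": -0.0675},
    {"offset": [0,0,0],"spin": -0.0675},
    {"offset": [0,0,0],"spin": -0.0675},
    {"offset": [0,0,0],"spin": -0.0675},
  ],
)

```text
time_s: 26.6
ee_pos: [532.2, 143.3, 202.4]
ee_rot: [180.0, -0.0, 129.2]
force: [0.6, 0.4, -4.8]
gripper_width: 13.8
gripper_force: 50.0
```

Emit:
arm_command(
  motion=[
    {"offset": [0,0,0],"spin": -0.0675},
    {"offset": [0,0,0],"spin": -0.0675},
    {"offset": [0,0,0],"spin": -0.0675},
    {"offset": [0,0,0],"spin": -0.0675},
    {"offset": [0,0,0],"spin": -0.0675},
  ],
)

```text
time_s: 27.22
ee_pos: [532.2, 143.3, 202.4]
ee_rot: [180.0, 0.0, 148.5]
force: [0.8, 0.2, -4.1]
gripper_width: 13.5
gripper_force: 50.0
```

Emit:
arm_command(
  motion=[
    {"offset": [0,0,0],"spin": -0.0675},
    {"offset": [0,0,0],"spin": -0.0675},
    {"offset": [0,0,0],"spin": -0.0675},
    {"offset": [0,0,0],"spin": -0.0675},
    {"offset": [0,0,0],"spin": -0.0675},
  ],
)

```text
time_s: 27.85
ee_pos: [532.2, 143.3, 202.4]
ee_rot: [180.0, 0.0, 167.8]
force: [0.5, 0.1, -4.4]
gripper_width: 13.5
gripper_force: 50.0
```

Emit:
arm_command(
  motion=[
    {"offset": [0,0,0],"spin": -0.0675},
    {"offset": [0,0,0],"spin": -0.0675},
    {"offset": [0,0,0],"spin": -0.0675},
    {"offset": [0,0,0],"spin": -0.0675},
    {"offset": [0,0,0],"spin": -0.0675},
  ],
)

```text
time_s: 28.48
ee_pos: [532.2, 143.3, 202.4]
ee_rot: [180.0, 0.0, -172.8]
force: [0.5, 0.9, -4.9]
gripper_width: 13.9
gripper_force: 50.0
```

Emit:
arm_command(
  motion=[
    {"offset": [0,0,0],"spin": -0.05},
    {"offset": [0,0,0],"spin": -0.035},
    {"offset": [0,0,0],"spin": -0.02},
    {"offset": [0,0,0],"spin": -0.01},
    {"offset": [0,0,0],"spin": 0},
  ],
)

```text
time_s: 29.1
ee_pos: [532.2, 143.3, 202.3]
ee_rot: [180.0, 0.0, -166.4]
force: [0.7, 0.6, -4.7]
gripper_width: 13.7
gripper_force: 50.0
```

Emit:
arm_command(
  motion=[
    {"offset": [0,0,0],"spin": 0},
    {"offset": [0,0,0],"spin": 0},
    {"offset": [0,0,0],"spin": 0},
  ],
)

```text
time_s: 29.48
ee_pos: [532.2, 143.3, 202.4]
ee_rot: [180.0, 0.0, -166.4]
force: [-0.4, -0.6, -4.7]
gripper_width: 13.6
gripper_force: 50.0
```

```bash
python3 - <<'E'
from h import *
Z=dict(ball_center=136,dish=136,cup_one=117,cup_two=117,pink_candle=117,blue_candle=117,star=0,heart=0)
look(Z); s=env.state(); print(s['gripper_width'],s['force'],s['torque'])
for n in ('side','scene'):
    p,d=env.grab_frame(n); cv2.imwrite(f'pics/{n}f.png',p); c=cam(n)
    for t,z in Z.items():
        for r in env.pinpoint(n,t)[:1]: print(n,t,round(r['score'],2),np.round(r['location']),onz(c,r['location'],z).round(0))
E
```

```text
t 29.475 [532.2 143.3 202.4] [ 180.     0.  -166.4] [ 14.  17.  95.   0.  68. -90.]
ball_center 0.63 [162. 218.] [546.8  53.8 136. ] tool [  6.9 -90.4  66.4]
dish 0.3 [535. 182.] [442.3 350.3 136. ] tool [ 38.9 222.3  66.4]
cup_one 0.66 [394. 219.] [510.6 231.8 117. ] tool [ 0.3 91.1 85.4]
cup_two 0.93 [167. 217.] [551.5  52.1 117. ] tool [  2.6 -93.2  85.3]
pink_candle 0.87 [394. 220.] [511.4 231.8 117. ] tool [-0.5 90.9 85.4]
blue_candle 0.77 [164. 215.] [550.9  49.8 117. ] tool [  3.8 -95.3  85.3]
star 0.63 [415. 194.] [497.3 298.6  -0. ] tool [ -2.5 159.2 202.4]
star 0.22 [532. 180.] [429.1 480.    0. ] tool [ 21.3 351.5 202.4]
13.483212020627995 [-0.29335192  0.47400523 -4.43624562] [0.03904891 0.03511338 0.00872457]
side ball_center 0.62 [257. 200.] [546. 147. 136.]
side dish 0.66 [253. 201.] [535. 141. 136.]
side cup_one 0.81 [240. 194.] [504. 221. 117.]
side cup_two 0.95 [262. 222.] [551.  65. 117.]
side pink_candle 0.39 [241. 190.] [506. 239. 117.]
side heart 0.65 [276. 271.] [578.   0.   0.]
scene ball_center 0.52 [323. 198.] [536. 147. 136.]
scene dish 0.72 [318. 197.] [543. 135. 136.]
scene cup_one 0.58 [345. 212.] [518. 222. 117.]
scene cup_two 0.67 [301. 189.] [549.  68. 117.]
scene pink_candle 0.46 [350. 211.] [506. 233. 117.]
scene blue_candle 0.45 [297. 186.] [548.  50. 117.]
scene star 0.72 [365. 240.] [492. 298.  -0.]
```

```bash
python3 -c "
from workcell import env
print(env.job_done())"
```

```text
the job is handed in; nothing more can be done
None
```

I handed the job in at about 30 s of the 72 s allowed. The pink candle is in the one-dot cup and the blue in the two-dot cup; the tray is held level and still about 8 cm above the riser, with the pink end pointing to the star and, by the scene and side cameras, the ball near the middle. The hand-in returned no verdict.

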